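# Lever the stuck stirrer-drive base up off its dowels

## Robot

A 7-joint arm with a two-finger parallel gripper is mounted at the origin on the work surface. World frame = base frame: x ahead of the robot, y to its left, z up, the work surface at z = 0. Lengths are in m, angles in rad, forces in N, time in s.
With the tool pointing down it reaches from about 0.35 to 0.9 m from the base axis. Payload 19.9 kg.
Tool frame: the origin (TCP) lies between the finger pads; the fingertips stand 19 mm ahead of it and the grasp point (between the pads) is the TCP; z points along the fingers, y is the direction in which the jaws open and shut (so a half turn about z gives the same grasp; the last joint's range is limited). The gripper opens to 94 mm and grips with 3 to 60 N. Pads are 16 mm wide; open, the fingers measure 119 mm over their backs; the gripper's body (75 mm by 177 mm) begins 78 mm behind the grasp point.
Start: joints at [1.274, 0.417, -0.01, 1.614, 0.005, 1.111, -0.053], TCP at [0.158, -0.605, 0.224] pointing down, gripper open.
Joint ranges: [-2.81, 2.81], [-0.39, 2.02], [-1.27, 1.25], [0.06, 2.57], [-1.19, 4.33], [0.19, 2], [-2.82, 2.82]. Speed limits (rad/s): [1.89, 1.89, 2.39, 2.39, 3.01, 3.01, 3.01].

## Interface

Orientations are given as a 3x3 rotation matrix whose columns are the frame's x, y, z axes.
In Python, from rig import robot gives the robot as it stands. Calls block until the motion is done:
- robot.move_ptp(position, orientation): joint-space move of the TCP to a pose.
- robot.move_linear(position, velocity=0.15, frame=None, threshold=None): straight line of the TCP; frame=None keeps the orientation; velocity is the mean speed in m/s. With threshold (N) it stops when the force on the tool has changed by that much, and returns True; else False.
- robot.goto_joints(angles): joint-space move.
- robot.gripper_to(opening): finger opening in m; the grip force is fixed at half the most; returns when the fingers have stopped.
- robot.pause(seconds).
- robot.ik(position, orientation): joint angles nearest the present ones, or None.
- robot.get_state(): the state.
- robot.grab_frame(name): name is "side" or "top" or "wrist"; returns the picture (480x640x3 uint8, red, green, blue); there is no depth.
- robot.camera_info(name): a dict with "fx", "fy", "cx", "cy" (pixels), "rvec" (rotation vector, rad) and "tvec" (3), from world to camera coordinates, as OpenCV has them. Camera axes: x right, y down, z forward; pixel columns grow to the right and rows downward; lengths in m; the calibration is good to about 2 mm. A picture is of the moment at which its call begins: read the wrist's pose just before it. camera_info takes no time and is no camera call; for the wrist camera it gives the pose at the moment of the call.
A pose or a line that the arm cannot do raises robot.PlanningError and nothing moves.
- robot.sign_off(): hands the job in, once; it reports no verdict.
The state is a dict: "time": time; "qpos": joint angles; "joint_vel": joint speeds; "effort": joint torques, N m; "ee_pos": TCP position; "tool_rot": TCP orientation; "force": force on the tool from outside, world axes, zero at the start; "moment": the same for the moment, N m; "opening": finger opening in m.
Only numpy, scipy, OpenCV 4.12 (cv2) and the standard library are available. Lean on these libraries where they do the work, as an engineer would, in place of code of your own. Each camera call takes 0.05 s, during which the arm holds its last target.

## Task

The heavy stirrer-drive base is stuck down on its white dock. Take the flat pry bar, lay it over the fulcrum block with its bevelled toe in the slot under the front of the base, and lever down on the handle until the front edge of the base stands at least 15 mm higher than it does now, so that fingers can get under it. Lift it only with the bar, leave the bar lying over the block with its toe still under the base, and do not disturb the bottle, beaker and screwdriver.

Things in the scene. Friction and masses are not known exactly. Their poses are not given: they have to be found in the camera images.
- dock: Low white plinth, 330 x 270 mm, top 30 mm above the bench, fixed. Origin on the bench directly under the mouth of the pry slot; x points into the slot (to the rear), z up. Its front edge is 10 mm before (-x) the slot mouth. It carries the drive base: steel slab 200 (x) x 180 mm, from 30 to 72 mm above the bench, its round vessel seat reaching 92 mm; its rear pivots on lugs, tight dowels hold its front.
- drive_base (a joint): Tilt of the drive base (about 4.5 kg), rad: 0 = seated flat (start), grows as the front rises, stops at 0.15. It turns about its rear lower edge, 205 mm behind the slot mouth: 15 mm of lift at the front is 0.073 rad. The tight dowels hold it wherever it is levered to. It takes 50 to 65 N at the slot, so some 12 to 25 N at the handle of the bar over the block.
- pry_slot (a point): Point on the drive base: middle of the front edge of the slot's roof (the lip the bar lifts on), 44 mm above the bench when seated; it rises with the base. x into the slot, y across, z up. The slot, in the middle of the base's front edge, is 56 mm wide, 32 mm deep, 14 mm high: roof = the base, floor = the plinth's top; open to the front.
- fulcrum: Loose aluminium block 40 (x) x 70 (y) mm with a half-round steel ridge (8 mm radius) along its top, along its y; 50 mm high over the ridge, 0.35 kg. Origin at the centre of its underside, z up. It already stands in front of the slot, the ridge 55 to 75 mm before the slot mouth and roughly square to it.
- pry_bar: Loose flat steel bar 360 x 24 x 10 mm (black dipped handle 26 mm wide, 11 mm thick), 0.65 kg, lying flat. Origin mid-length on its underside; x points to the toe (+180 mm; handle end -180), z up; balances 5 mm from the origin towards the handle. Last 50 mm of the toe bevelled on top to 4 mm. Laid over the block, toe under the lip, and let go, it rests by its own weight, handle about 0.1 m high.
- bar_toe (a point): Tip of the bar's toe, middle of its 4 mm thick end: at x = 180, y = 0, z = 2 mm of the bar's frame.
- bar_handle (a point): Top of the bar's handle, where to press: at x = -155, y = 0, z = 11 mm of the bar's frame. With the bar laid over the block, pressing it down by some 60 mm lifts the base's front by 15 mm; it can go down by about 85 mm.
- media_bottle: Bystander: capped round glass bottle, 66 mm diameter, 130 mm high; origin at the centre of its underside.
- beaker: Bystander: glass beaker, 68 mm diameter, 90 mm high; origin at the centre of its underside.
- screwdriver: Bystander: screwdriver 190 mm long lying on the bench; x along it.

How it is judged:
By the outcome, as a careful person would: the job done as asked, in the order asked, and still so for the second after the job is handed in, with the robot touching nothing.
It also fails if it takes over 59 s, if anything falls off the work surface, if the arm or the gripper's body presses on something with over 40 N, if the wrist force passes 120 N, or if a joint passes its speed limit or range.

## Working session

There is one attempt and no reset: what is moved stays moved. The work goes in short steps, each a Python script; the robot and the scene stay as the last script left them, time stands still between calls to the robot, and variables do not carry over. Pictures are saved under pics/ and viewed, and the job is handed in when it is done.

```bash
ls; mkdir -p pics; python3 - <<'E'
from rig import robot
import cv2
for n in ("side","top","wrist"):
    i=robot.camera_info(n); print(n,i)
    cv2.imwrite(f"pics/{n}0.png",robot.grab_frame(n)[:,:,::-1])
s=robot.get_state();print(s)
E
```

```text
pics
side {'fx': 487.07578770466233, 'fy': 487.07578770466233, 'cx': 319.6848876568313, 'cy': 241.76245953379262, 'rvec': array([ 0.28638731, -2.63736264,  1.43290916]), 'tvec': array([0.54554519, 0.14402495, 1.14287067])}
top {'fx': 610.5671560311893, 'fy': 610.5671560311893, 'cx': 325.47744912336475, 'cy': 239.20096382789143, 'rvec': array([ 2.03987127, -2.18536405,  0.23269078]), 'tvec': array([-0.02480615,  0.59144738,  1.46120262])}
wrist {'fx': 399.04994805316363, 'fy': 399.04994805316363, 'cx': 324.50245819945184, 'cy': 243.7360136180386, 'rvec': array([-2.33762069,  1.80532324,  0.20860144]), 'tvec': array([-0.62394796, -0.02275657,  0.38935919])}
{'time': 0.15, 'qpos': array([ 1.27349406,  0.4178409 , -0.01030723,  1.61405435,  0.00471703,
        1.11072068, -0.05301874]), 'joint_vel': array([-0.00013098, -0.00196037,  0.00026954, -0.0023567 ,  0.00051825,
       -0.00071338, -0.00036393]), 'effort': array([ 7.83702817e-04, -8.51529479e+01,  6.39140345e-01, -4.26132488e+01,
       -4.88329644e-02,  1.71396491e-02,  2.58378680e-05]), 'ee_pos': array([ 0.15805433, -0.60438304,  0.22395869]), 'tool_rot': array([[ 9.67460491e-01,  2.53021898e-01, -3.43682866e-04],
       [ 2.53022114e-01, -9.67460039e-01,  9.39201320e-04],
       [-9.48609380e-05, -9.95599535e-04, -9.99999500e-01]]), 'force': array([ 0.16951175,  0.86648067, -0.13934641]), 'moment': array([-0.00047813, -0.03993629, -0.03799193]), 'opening': 0.09407415138307217}
```

View pics/top0.png

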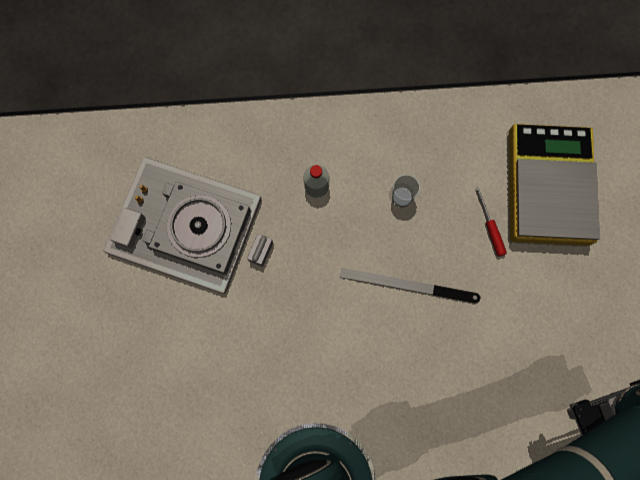

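View pics/side0.png

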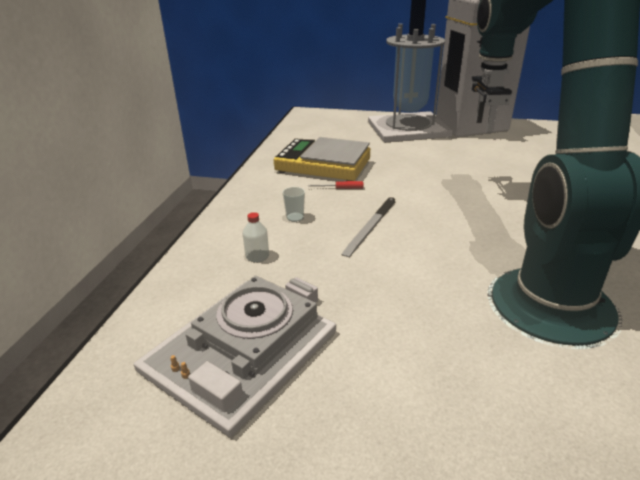

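View pics/wrist0.png

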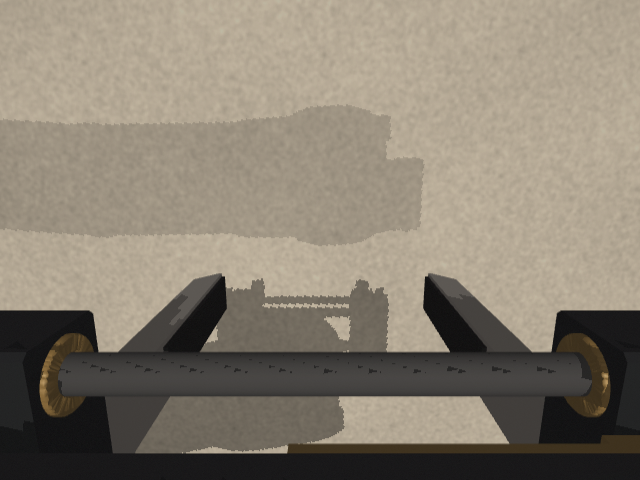

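Top view: the bar's toe is at about (341,273) and its handle end at (480,297). The block is at about (261,250), and the dock's front edge runs from (261,196) to (226,293). I'll localise these.

```bash
cat > h.py <<'E'
from rig import robot
import cv2, numpy as np
def cam(n):
    i=robot.camera_info(n); K=np.array([[i['fx'],0,i['cx']],[0,i['fy'],i['cy']],[0,0,1]])
    return K,cv2.Rodrigues(i['rvec'])[0],np.array(i['tvec'])
def px2w(n,uv,z,c=None):
    K,R,t=c or cam(n); d=R.T@np.linalg.inv(K)@np.array([uv[0],uv[1],1.]); o=-R.T@t
    return o+d*(z-o[2])/d[2]
def w2px(n,P,c=None):
    K,R,t=c or cam(n); p=K@(R@np.asarray(P,float).T+t[:,None] if np.ndim(P)>1 else R@np.asarray(P,float)+t)
    return (p[:2]/p[2]).T
E
python3 - <<'E'
from h import *
im=cv2.imread('pics/top0.png')
a=cv2.resize(im[140:310,90:290],None,fx=4,fy=4,interpolation=cv2.INTER_CUBIC)[:600]
cv2.imwrite('pics/z1.png',cv2.resize(im[150:300,100:300],(800,600),interpolation=cv2.INTER_CUBIC))
cv2.imwrite('pics/z2.png',cv2.resize(im[240:320,330:490],(800,400),interpolation=cv2.INTER_CUBIC))
for nm,uv,z in [('toe',(341,273),.004),('hend',(480,297),.011),('blk',(261,250),.05),('dockF1',(261,195),.03),('dockF2',(226,292),.03),('dockR1',(146,159),.03),('dockR2',(107,252),.03),('bottle',(316,171),.13),('beaker',(402,196),.09),('sd1',(477,189),0),('sd2',(502,255),.01)]:
    print(nm,px2w('top',uv,z).round(4))
E
```

```text
toe [ 0.5097 -0.1     0.004 ]
hend [ 0.4232 -0.4462  0.011 ]
blk [0.5745 0.0976 0.05  ]
dockF1 [0.7236 0.0926 0.03  ]
dockF2 [0.4776 0.1918 0.03  ]
dockR1 [0.8423 0.389  0.03  ]
dockR2 [0.6003 0.4896 0.03  ]
bottle [ 0.7454 -0.053   0.13  ]
beaker [ 0.6791 -0.2625  0.09  ]
sd1 [ 0.7098 -0.4761  0.    ]
sd2 [ 0.527  -0.5161  0.01  ]
```

View pics/z1.png

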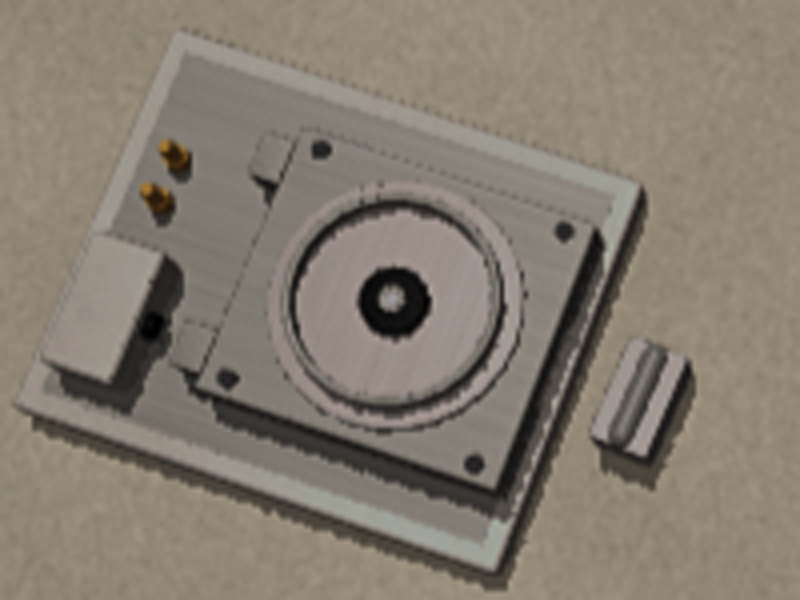

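View pics/z2.png

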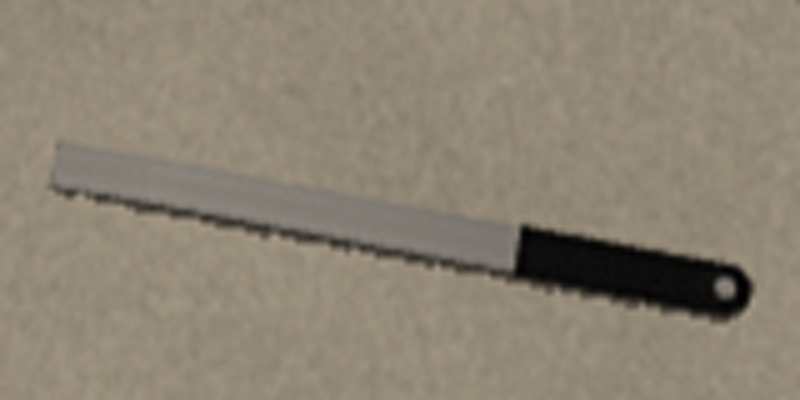

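```bash
python3 - <<'E'
from h import *
from scipy.optimize import least_squares
c=cam('top')
def z1(u,v):return (100+u/4,150+v/4)
def z2(u,v):return (330+u/5,240+v/5)
def fit(pts,x0,free=False):
    M=np.array([p[0] for p in pts],float);U=np.array([p[1] for p in pts])
    def pr(q):
        ca,sa=np.cos(q[2]),np.sin(q[2]);W=np.c_[q[0]+ca*M[:,0]-sa*M[:,1],q[1]+sa*M[:,0]+ca*M[:,1],M[:,2]]
        return w2px('top',W,c)
    r=least_squares(lambda q:(pr(q)-U).ravel(),x0,loss='soft_l1')
    print(r.x.round(4),np.degrees(r.x[2]).round(2));print((pr(r.x)-U).round(1).tolist());return r.x
dock=[((-.01,-.135,.03),z1(642,183)),((-.01,.135,.03),z1(495,572)),((.32,-.135,.03),z1(180,32)),((.32,.135,.03),z1(20,405))]
base=[((0,-.09,.072),z1(602,228)),((0,.09,.072),z1(497,490)),((.2,-.09,.072),z1(307,128)),((.2,.09,.072),z1(200,387))]
# slot frame: yaw approx 
d=fit(dock,[.61,.14,1.2]); b=fit(base,[.61,.14,1.2]); a=fit(dock+base,[.61,.14,1.2])
f=fit([((0,-.035,.05),z1(657,348)),((0,.035,.05),z1(618,442)),((.02,-.035,.042),z1(632,338)),((-.02,-.035,.042),z1(690,360)),((-.02,.035,.042),z1(656,457)),((.02,.035,.042),z1(593,438))],[.575,.1,1.2])
p=fit([((.18,.012,.004),z2(52,187)),((.18,-.012,.004),z2(57,143)),((-.18,0,.011),z2(751,290))],[.465,-.27,1.3])
R=lambda y:np.array([[np.cos(y),-np.sin(y)],[np.sin(y),np.cos(y)]])
print('fulcrum in dock',R(a[2]).T@(f[:2]-a[:2]))
E
```

```text
[0.6013 0.152  1.1683] 66.94
[[1.6, -0.1], [0.8, 0.8], [-0.8, -2.0], [-1.8, 0.2]]
[0.6002 0.1516 1.1647] 66.73
[[0.2, -0.5], [0.4, 1.0], [0.1, -0.8], [-0.8, 0.3]]
[0.6008 0.1516 1.1671] 66.87
[[1.8, 0.1], [0.9, 1.0], [-0.5, -1.9], [-1.7, 0.2], [0.1, -0.7], [0.4, 0.8], [-0.1, -0.8], [-0.8, 0.3]]
[0.5776 0.0999 1.1631] 66.64
[[0.7, -1.0], [0.6, 1.3], [-0.2, -0.4], [0.1, -0.8], [-1.1, 0.7], [-0.3, 0.3]]
[ 0.4652 -0.2734  1.3197] 75.61
[[-0.6, 0.1], [0.0, -0.2], [0.5, 0.0]]
fulcrum in dock [-0.05668321  0.00096625]
```

Top-view fits:

| Item | Position | Yaw | Note |
|---|---|---|---|
| Slot mouth | (0.601, 0.152) | 66.9° | |
| Ridge | 57 mm before the mouth | 66.6° | About 1 mm off centre |
| Bar | (0.465, -0.273) | 75.6° | |

Next I'll check IK for the grasp, the insertion and the press.

```bash
cat >> h.py <<'E'
D=np.array([.6008,.1516]); DY=1.167; RX=-.0567; RL=.001   # dock pose, ridge x
BAR=np.array([.4652,-.2734,0]); BY=1.3197
def Rbar(yaw,phi):
    c,s=np.cos(yaw),np.sin(yaw); x=np.array([c*np.cos(phi),s*np.cos(phi),-np.sin(phi)]); y=np.array([-s,c,0]); return np.c_[x,y,np.cross(x,y)]
FLIP=np.diag([1.,-1,-1])  # tool x=bar x, z=-bar z
FLIP2=np.diag([-1.,1,-1])
G=np.array([-.005,0,.021])   # tcp in bar frame at grasp
def barpose(d,h,phi,F=FLIP,lat=0.0005):
    """tcp pose: toe underside tip at dock x=d, underside h above ridge"""
    R=Rbar(DY,phi); u=np.array([np.cos(DY),np.sin(DY)]); v=np.array([-u[1],u[0]])
    ztip=.042+(.008)/np.cos(phi)+h-np.tan(phi)*(d-RX)
    tip=np.r_[D+u*d+v*lat,ztip]; o=tip-R@np.array([.18,0,0])
    return o+R@G, R@F
E
python3 - <<'E'
from h import *
for F in (FLIP,FLIP2):
    R=Rbar(BY,0); 
    for z in (.12,0): print('g',robot.ik(BAR+R@G+[0,0,z],R@F))
    for d,h in((-.03,.05),(-.03,.001),(.02,.001)):
        p,Q=barpose(d,h,np.arctan(.25),F); print(p.round(3),robot.ik(p,Q))
    for z in (.15,.03):
        u=np.array([np.cos(DY),np.sin(DY)]); print('p',robot.ik(np.r_[D-u*.306,z+.019],Rbar(DY,0)@F))
E
```

```text
g [ 0.82496169  0.39752969 -0.41854129  1.88963991  0.20293708  0.89576599
  0.0567631 ]
g [ 0.79199534  0.58611197 -0.38577655  1.94860952  0.34165248  0.67027281
 -0.05712325]
[ 0.52  -0.036  0.159] [ 0.44319869  0.46235865 -0.70761819  1.85165919  0.54275939  1.1479722
 -0.91785294]
[ 0.52  -0.036  0.11 ] [ 0.40440382  0.52706985 -0.66303413  1.88563686  0.5962949   1.06618794
 -0.97354758]
[0.54  0.01  0.097] [ 0.36736192  0.61128405 -0.73859375  1.8300297   0.65805512  1.11520502
 -1.09143347]
p [ 0.66889187  0.30037809 -0.54432458  1.96544088  0.19288499  0.92613448
 -0.37598987]
p [ 0.60489288  0.49425411 -0.48584513  2.04308994  0.35742989  0.68559214
 -0.51546258]
g [-0.32396219  0.61295622  1.08469756  1.92575878 -0.64680505  1.00475932
 -2.33460119]
g [ 0.31441788  0.56397352  0.21077371  1.96520944 -0.1906804   0.63115999
 -2.74479109]
[ 0.52  -0.036  0.159] [ 0.69365144  0.617587   -1.08446848  1.84466917  0.75221734  1.28339732
  2.05300576]
[ 0.52  -0.036  0.11 ] [ 0.68477877  0.71427056 -1.08588238  1.87760273  0.85507391  1.2487369
  1.96734146]
[0.54  0.01  0.097] [ 0.58354854  0.78221179 -1.08685822  1.82370283  0.88667228  1.28499249
  1.8823356 ]
p [ 1.07875985  0.46047924 -1.0806923   1.95460184  0.48040984  1.01289516
  2.51371042]
p [ 1.04575852  0.74139236 -1.08713446  2.03069985  0.85349989  0.91628854
  2.22232078]
```

All reachable with the tool x axis along the bar. Now to grasp the bar.

```bash
python3 - <<'E'
from h import *
R=Rbar(BY,0); g=BAR+R@G
robot.move_ptp(g+[0,0,.10],R@FLIP)
cv2.imwrite('pics/w1.png',robot.grab_frame('wrist')[:,:,::-1])
print(w2px('wrist',[BAR+R@np.array(p) for p in ((.18,.012,.004),(.18,-.012,.004),(0,.012,.01),(0,-.012,.01))]))
print(robot.get_state()['time'])
E
```

```text
[[303.47566285 -52.57478374]
 [342.9750187  -52.70582624]
 [306.8861871  238.8448819 ]
 [341.38843584 238.74720173]]
1.8833
```

View pics/w1.png

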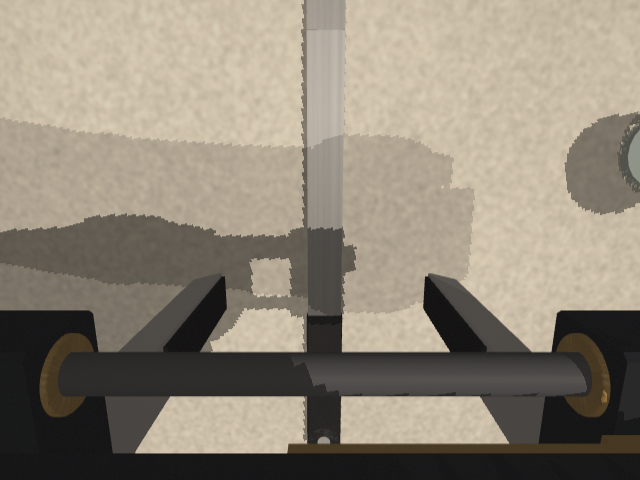

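The bar is centred between the jaws (cols 306–343). The bevel line is at row 29 and the handle starts at row 316. I'll check the lengthwise position against the bevel line, then grasp and lift.

```bash
python3 - <<'E'
from h import *
R=Rbar(BY,0); g=BAR+R@G
P=px2w('wrist',(325,29),.01); print('bevel line bar x', (R.T@(P-BAR)).round(4))
robot.move_linear(g,velocity=.12)
robot.gripper_to(0.0)
s=robot.get_state(); print('op',s['opening'],s['ee_pos']-g,s['force'])
robot.move_linear(g+[0,0,.10],velocity=.12)
s=robot.get_state(); print('op',s['opening'],s['force'],s['time'])
for n in('wrist','side'): cv2.imwrite(f'pics/{n}2.png',robot.grab_frame(n)[:,:,::-1])
P=[px2w('wrist',(325,29),.11)]
E
```

```text
bevel line bar x [ 0.1331 -0.0009  0.01  ]
op 0.02408133093537824 [-2.90514627e-05  3.01547739e-05 -1.34875991e-05] [-0.15030791  0.44435459 -0.06910005]
op 0.023434414999486855 [ 0.5079199  -0.60990915 -7.27749911] 4.9333
```

View pics/wrist2.png

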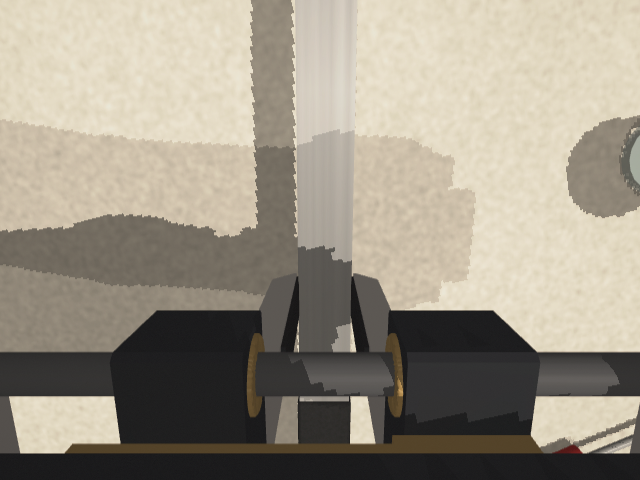

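View pics/side2.png

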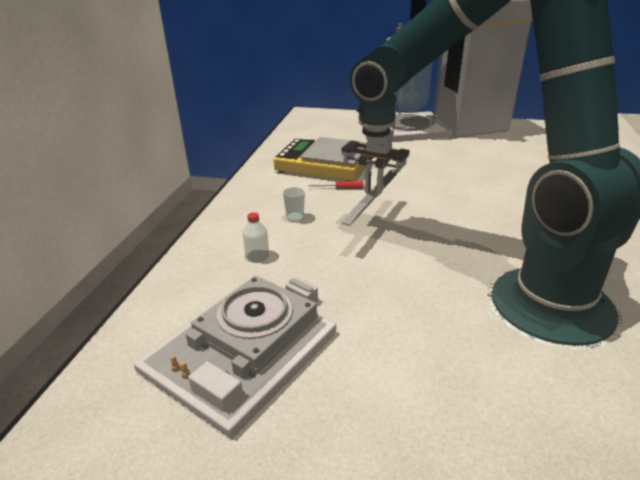

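The bar is held and lifted (opening 23.4 mm, weight 7 N). I'll check its pitch in the grip from the edge taper.

```bash
python3 - <<'E'
from h import *
s=robot.get_state(); Rt=s['tool_rot']; p=s['ee_pos']; c=cam('wrist')
im=cv2.imread('pics/wrist2.png').astype(int); 
# measured edges
for a in np.radians([-3,-2,-1,0,1,2]):  # pitch of bar in grip, + = toe down
    Rb=Rt@FLIP@Rbar(0,a); o=p+Rt@FLIP@np.array([0,0,-.021+0.]) 
    o=p - Rb@np.array([-.005,0,.021])
    out=[]
    for y in(.012,-.012):
        q=w2px('wrist',[o+Rb@np.array([x,y,.010]) for x in np.linspace(0.0,.13,40)],c)
        out.append([np.interp(r,q[::-1,1] if q[0,1]>q[-1,1] else q[:,1],q[::-1,0] if q[0,1]>q[-1,1] else q[:,0]) for r in(2,60,120,250)])
    print(np.degrees(a).round(),np.round(np.array(out[1])-out[0],1),np.round(out,1).tolist(), q[-1])
for r in (2,60,120,250): print(r,im[r,288:304].sum(1).tolist(),im[r,345:362].sum(1).tolist())
E
```

```text
-3.0 [64.6 62.3 59.9 54.8] [[291.2, 292.4, 293.6, 296.3], [355.8, 354.7, 353.6, 351.1]] [356.72489038 -46.49287446]
-2.0 [63.8 61.7 59.5 54.6] [[291.6, 292.7, 293.9, 296.4], [355.4, 354.4, 353.3, 351.0]] [356.21479612 -43.1123512 ]
-1.0 [63.  61.  59.  54.5] [[292.0, 293.0, 294.1, 296.5], [355.0, 354.1, 353.1, 351.0]] [355.7191064  -39.71416713]
0.0 [62.3 60.4 58.5 54.4] [[292.4, 293.4, 294.4, 296.5], [354.7, 353.8, 352.9, 350.9]] [355.23737213 -36.30063336]
1.0 [61.5 59.8 58.  54.2] [[292.8, 293.7, 294.6, 296.6], [354.3, 353.5, 352.6, 350.8]] [354.76915923 -32.87389738]
2.0 [60.7 59.2 57.6 54.1] [[293.2, 294.0, 294.8, 296.7], [353.9, 353.2, 352.4, 350.8]] [354.31404819 -29.43595318]
2 [386, 388, 393, 472, 636, 642, 644, 568, 572, 573, 579, 580, 580, 583, 581, 580] [592, 583, 581, 572, 571, 567, 573, 581, 590, 605, 602, 609, 626, 643, 647, 653, 659]
60 [406, 408, 410, 410, 494, 656, 661, 649, 589, 591, 598, 601, 603, 607, 607, 604] [613, 610, 602, 602, 597, 603, 613, 621, 629, 634, 636, 640, 637, 632, 630, 627, 625]
120 [412, 416, 416, 417, 421, 422, 417, 658, 628, 591, 599, 601, 609, 609, 611, 611] [617, 612, 608, 601, 611, 616, 624, 631, 637, 638, 653, 646, 647, 653, 653, 654, 655]
250 [324, 325, 329, 327, 324, 320, 317, 312, 311, 311, 260, 261, 263, 261, 262, 262] [475, 473, 477, 481, 486, 489, 494, 558, 582, 579, 577, 582, 584, 584, 588, 582, 574]
```

```bash
python3 - <<'E'
from h import *
phi=np.arctan(.25)
p,Q=barpose(-.03,.04,phi); robot.move_ptp(p,Q)
print(w2px('wrist',[np.r_[D,.044]]), w2px('top',[np.r_[D,.044]]))
for n in('wrist','top'): cv2.imwrite(f'pics/{n}3.png',robot.grab_frame(n)[:,:,::-1])
im=cv2.imread('pics/top3.png');cv2.imwrite('pics/top3z.png',cv2.resize(im[160:310,180:380],(800,600),interpolation=cv2.INTER_CUBIC))
print(robot.get_state()['time'],robot.get_state()['opening'])
E
```

```text
[[ 324.8843392  -228.79748291]] [[239.36352296 241.70888405]]
6.1167 0.023454617856757672
```

View pics/wrist3.png

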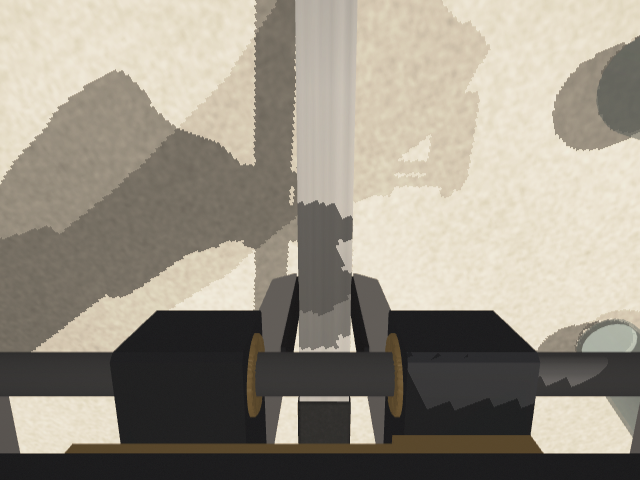

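View pics/top3z.png

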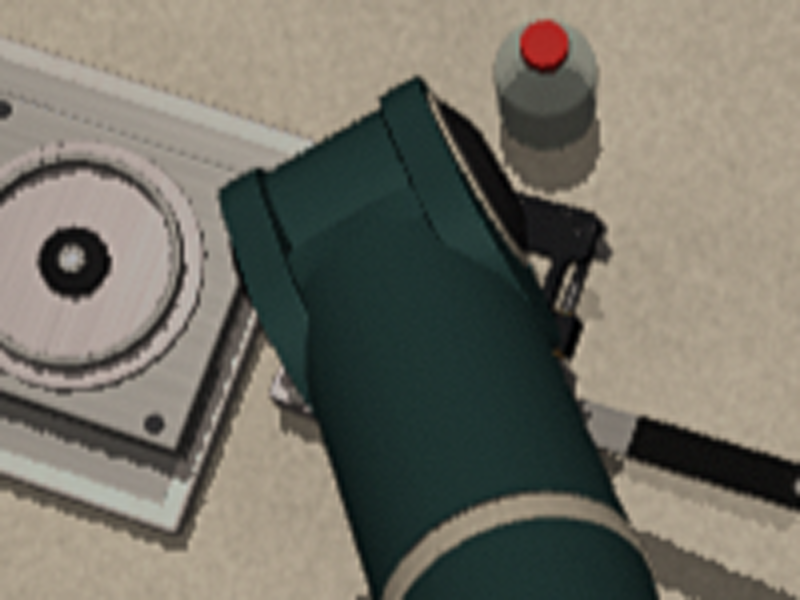

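The arm hides the slot from the top camera, and the wrist camera sees only bar and bench. I'll go on by force: touch the ridge, back off slightly, then slide in along the bar's axis.

```bash
python3 - <<'E'
from h import *
phi=np.arctan(.25)
p,Q=barpose(-.03,.006,phi); robot.move_linear(p,velocity=.08)
f0=robot.get_state()['force']; print('f0',f0)
p2,_=barpose(-.03,-.004,phi); hit=robot.move_linear(p2,velocity=.02,threshold=3)
s=robot.get_state(); print(hit,'h at stop',s['ee_pos'][2]-barpose(-.03,0,phi)[0][2],s['force']-f0,s['time'])
for n in('side',): cv2.imwrite(f'pics/{n}4.png',robot.grab_frame(n)[:,:,::-1])
im=cv2.imread('pics/side4.png');cv2.imwrite('pics/side4z.png',cv2.resize(im[180:340,200:420],(800,582),interpolation=cv2.INTER_CUBIC))
E
```

```text
f0 [-0.43083466 -0.47881506 -5.78194242]
False h at stop -0.003946903842551863 [0.46896794 0.5303471  0.01756539] 7.3417
```

View pics/side4z.png

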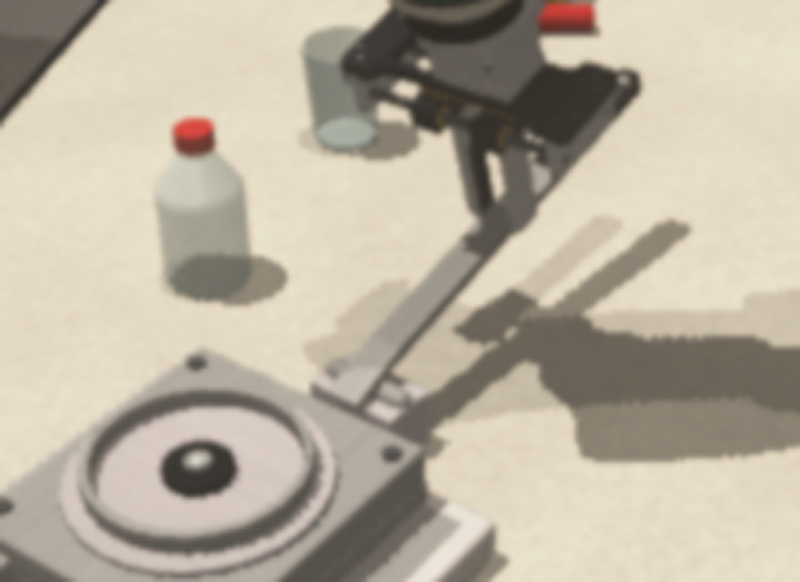

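No contact yet at 4 mm below the nominal height, so the bar may have tilted a little in the grip. I'll keep lowering.

```bash
python3 - <<'E'
from h import *
phi=np.arctan(.25)
p2,_=barpose(-.03,-.016,phi); f0=robot.get_state()['force'];hit=robot.move_linear(p2,velocity=.02,threshold=2)
s=robot.get_state(); print(hit,'h at stop',s['ee_pos'][2]-barpose(-.03,0,phi)[0][2],s['force']-f0,s['time'],s['opening'])
for n in('side','wrist'): cv2.imwrite(f'pics/{n}5.png',robot.grab_frame(n)[:,:,::-1])
im=cv2.imread('pics/side5.png');cv2.imwrite('pics/side5z.png',cv2.resize(im[180:340,200:420],(800,582),interpolation=cv2.INTER_CUBIC))
E
```

```text
False h at stop -0.015982046618532933 [0.83467504 0.23391276 0.26351202] 8.1417 0.023439021882921462
```

View pics/side5z.png

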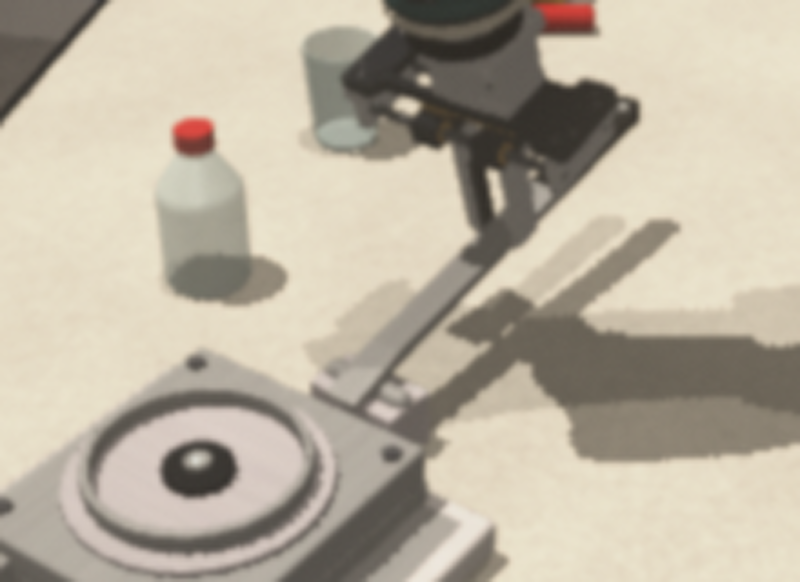

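View pics/wrist5.png

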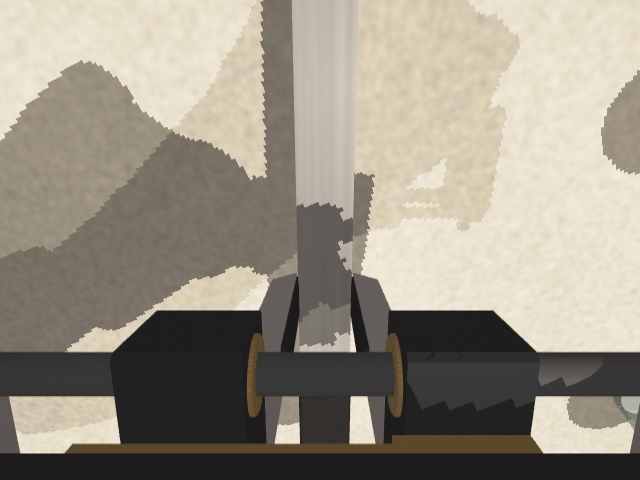

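The toe has not moved between the two pictures while the gripper went down, so the bar already rests on the ridge and pivots easily in the pads. I'll work out its true pitch, from geometry and from the image.

```bash
cat >> h.py <<'E'
def dockxz(P):
    u=np.array([np.cos(DY),np.sin(DY)]); return np.array([(P[:2]-D)@u,P[2]])
def ridge_pitch(s):
    P=s['ee_pos']+s['tool_rot']@np.array([0,0,.016]); q=dockxz(P)-np.array([RX,.042]); r=np.hypot(*q)
    # midline from P toward +x with slope angle phi: distance of C = .013
    return np.arctan2(q[1],-q[0])-np.arcsin(.013/r)
E
python3 - <<'E'
from h import *
s=robot.get_state(); ph=ridge_pitch(s); print('geom pitch',np.degrees(ph),'tool pitch',np.degrees(np.arctan(.25)))
Rt=s['tool_rot'];P=s['ee_pos']+Rt@np.array([0,0,.016]);c=cam('wrist')
im=cv2.imread('pics/wrist5.png').astype(int)
for a in np.radians([0,2,4,6,8]):
    Rb=Rt@FLIP@Rbar(0,-a); o=P-Rb@np.array([-.005,0,.005]); w=[]
    for y in(.012,-.012):
        q=w2px('wrist',[o+Rb@np.array([x,y,.010]) for x in np.linspace(0.0,.13,40)],c)
        w.append(np.interp([2,60,120,250],q[::-1,1],q[::-1,0]))
    print(np.degrees(a),np.round(w,1).tolist())
for r in (2,60,120,250): print(r,im[r,286:302].sum(1).tolist(),im[r,345:362].sum(1).tolist())
E
```

```text
geom pitch 8.3531740891757 tool pitch 14.036243467926479
0.0 [[292.8, 293.8, 294.8, 296.9], [355.0, 354.1, 353.2, 351.2]]
2.0 [[292.0, 293.1, 294.3, 296.8], [355.8, 354.7, 353.6, 351.3]]
4.0 [[291.2, 292.5, 293.8, 296.6], [356.6, 355.4, 354.1, 351.5]]
6.000000000000001 [[290.3, 291.8, 293.3, 296.5], [357.4, 356.0, 354.6, 351.6]]
8.0 [[289.4, 291.1, 292.7, 296.3], [358.2, 356.7, 355.1, 351.7]]
2 [328, 328, 332, 331, 332, 379, 529, 534, 541, 542, 544, 545, 547, 545, 542, 538] [561, 555, 550, 546, 540, 538, 535, 543, 550, 564, 571, 572, 573, 594, 610, 608, 604]
60 [346, 346, 343, 345, 344, 346, 345, 534, 539, 548, 547, 552, 555, 555, 556, 555] [574, 567, 563, 563, 557, 558, 564, 576, 584, 590, 594, 597, 604, 605, 608, 604, 602]
120 [326, 326, 328, 331, 334, 338, 339, 338, 434, 533, 543, 546, 549, 550, 555, 553] [569, 564, 561, 556, 559, 568, 573, 583, 588, 588, 598, 605, 605, 607, 606, 607, 608]
250 [337, 341, 341, 343, 345, 347, 346, 352, 350, 345, 341, 341, 275, 272, 275, 275] [510, 509, 510, 514, 521, 523, 529, 464, 431, 430, 426, 420, 418, 421, 423, 432, 436]
```

Geometry gives 8.4° of pitch for the bar against 14° for the tool. The image gives a similar offset, about 4°. I'll use the ridge to set it: tilt the bar too steep, then lower onto the ridge until the pivot height forces exactly 14°. Then slide in.

```bash
cat >> h.py <<'E'
def bp(d,h,phi,tp,lat=.0005):
    """bar at pitch phi, toe tip at dock x=d, h above ridge; tool pitch tp; pivot in pads"""
    R=Rbar(DY,phi); u=np.array([np.cos(DY),np.sin(DY)]); v=np.array([-u[1],u[0]])
    ztip=.042+.008/np.cos(phi)+h-np.tan(phi)*(d-RX)
    o=np.r_[D+u*d+v*lat,ztip]-R@np.array([.18,0,0]); Q=Rbar(DY,tp)@FLIP
    return o+R@np.array([-.005,0,.005])-Q@np.array([0,0,.016]),Q
E
python3 - <<'E'
from h import *
r=np.radians; tp=r(23.7)
A=bp(-.03,.018,r(14),tp); B=bp(-.03,0.0,r(14),tp); C=bp(.017,0.0,r(14),tp)
print(robot.ik(*A),robot.ik(*C))
p=robot.get_state()['ee_pos']; robot.move_linear(p+[0,0,.02],velocity=.08)
robot.move_linear(A[0],velocity=.05,frame=A[1])
robot.move_linear(B[0],velocity=.03)
s=robot.get_state(); print(np.degrees(ridge_pitch(s)),s['force'],s['time'])
cv2.imwrite('pics/side6.png',robot.grab_frame('side')[:,:,::-1]);cv2.imwrite('pics/wrist6.png',robot.grab_frame('wrist')[:,:,::-1])
im=cv2.imread('pics/side6.png');cv2.imwrite('pics/side6z.png',cv2.resize(im[180:340,200:420],(800,582),interpolation=cv2.INTER_CUBIC))
c=cam('side')
R=Rbar(DY,r(14)); o=B[0]+B[1]@np.array([0,0,.016])-R@np.array([-.005,0,.005])
q=w2px('side',[o+R@np.array(x) for x in((.18,.012,.004),(.18,-.012,.004),(-.18,0,.011))],c); print('pred',(q-[200,180])*[800/220,582/160])
E
```

```text
[ 0.07243304  0.50403092 -0.34444708  1.83037841  0.5353573   1.16352457
 -0.95566561] [ 1.73543886e-03  5.86588329e-01 -3.47276118e-01  1.77813095e+00
  5.45047803e-01  1.16195078e+00 -1.03297087e+00]
14.019523102515654 [-0.53044485 -0.26571607 -4.54300439] 9.8083
pred [[360.42555096 401.09813496]
 [331.09962296 387.79269348]
 [631.65925211  54.9788665 ]]
```

View pics/side6z.png

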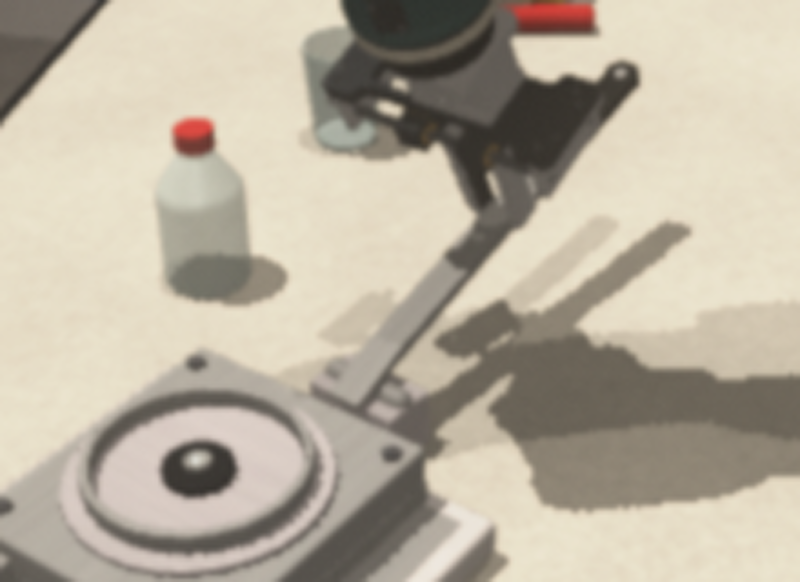

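The toe is within about 2 pixels of the prediction, at (358,408) and (322,393). Sliding it into the slot now.

```bash
python3 - <<'E'
from h import *
r=np.radians; tp=r(23.7)
f0=robot.get_state()['force']
C=bp(.017,0.0003,r(14),tp)
hit=robot.move_linear(C[0],velocity=.03,threshold=6)
s=robot.get_state(); print(hit,'left',(C[0]-s['ee_pos']).round(4),s['force']-f0,s['time'],s['opening'])
cv2.imwrite('pics/side7.png',robot.grab_frame('side')[:,:,::-1]);cv2.imwrite('pics/wrist7.png',robot.grab_frame('wrist')[:,:,::-1])
im=cv2.imread('pics/side7.png');cv2.imwrite('pics/side7z.png',cv2.resize(im[180:340,200:420],(800,582),interpolation=cv2.INTER_CUBIC))
E
```

```text
False left [-0.      0.     -0.0001] [0.12455211 0.72988872 0.47552688] 11.6667 0.02383246416366773
```

View pics/side7z.png

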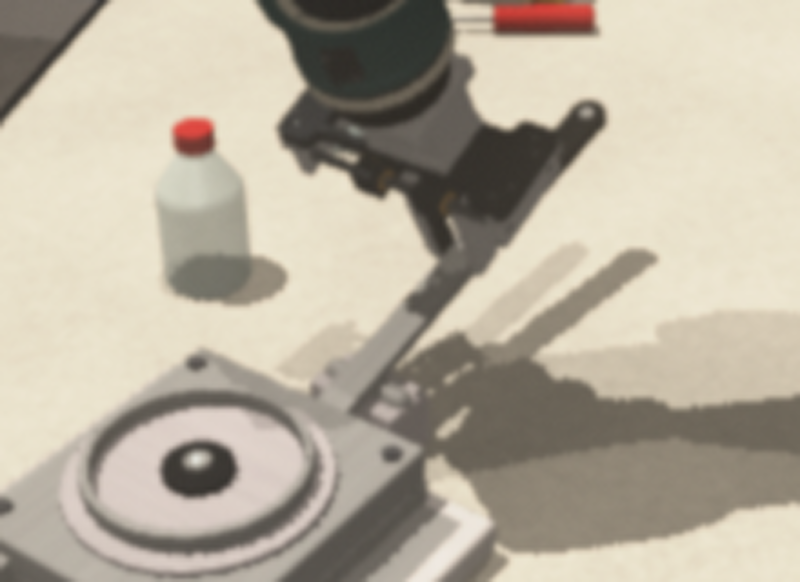

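The toe is now hidden under the base front, with no resistance met. I'll go 4 mm deeper, let go, back off along the tool axis and look.

```bash
python3 - <<'E'
from h import *
r=np.radians; tp=r(23.7)
f0=robot.get_state()['force']
C=bp(.021,0.0003,r(13.7),tp)
hit=robot.move_linear(C[0],velocity=.03,threshold=5)
s=robot.get_state(); print(hit,'left',(C[0]-s['ee_pos']).round(4),s['force']-f0,s['time'])
robot.gripper_to(.07)
robot.move_linear(s['ee_pos']-s['tool_rot'][:,2]*.09,velocity=.12)
# go to above press point, out of the way of top camera? 
u=np.array([np.cos(DY),np.sin(DY)])
robot.gripper_to(0)
robot.move_ptp(np.r_[D-u*.306,.17],Rbar(DY,0)@FLIP)
s=robot.get_state(); print(s['time'],s['force'],s['opening'])
for n in('side','top','wrist'): cv2.imwrite(f'pics/{n}8.png',robot.grab_frame(n)[:,:,::-1])
im=cv2.imread('pics/side8.png');cv2.imwrite('pics/side8z.png',cv2.resize(im[180:340,200:420],(800,582),interpolation=cv2.INTER_CUBIC))
im=cv2.imread('pics/top8.png');cv2.imwrite('pics/top8z.png',cv2.resize(im[170:320,180:380],(800,600),interpolation=cv2.INTER_CUBIC))
E
```

```text
False left [-0.0002 -0.0004  0.0001] [1.92140203 0.79360295 0.10084146] 12.05
15.85 [-0.63920327  0.26041645  0.11314838] 0.0008159321571887903
```

View pics/side8z.png

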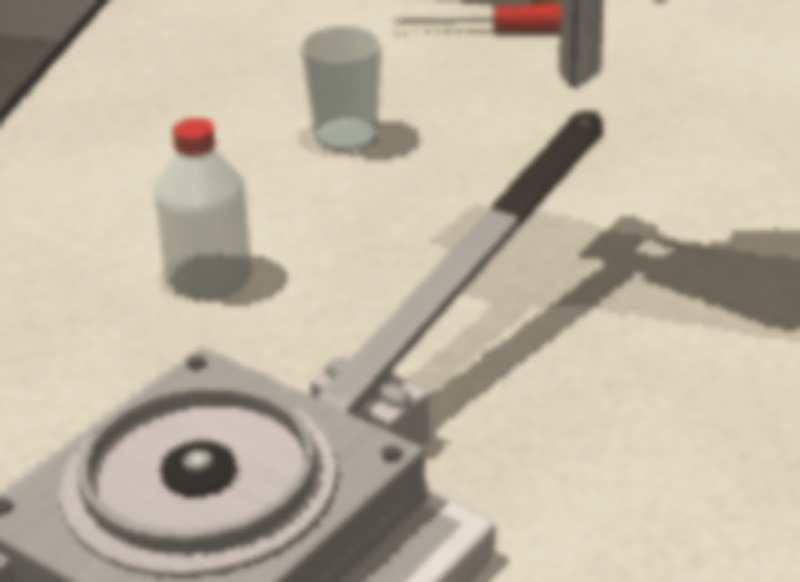

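View pics/top8z.png

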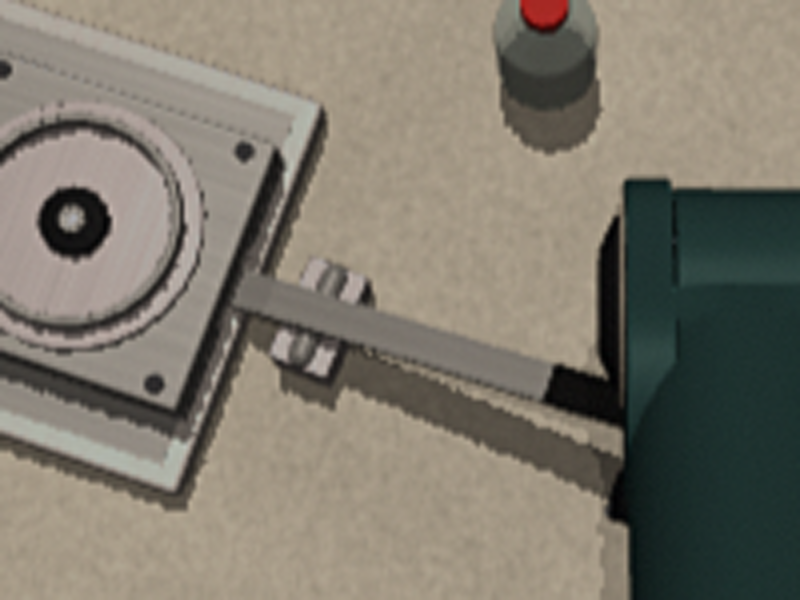

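View pics/wrist8.png

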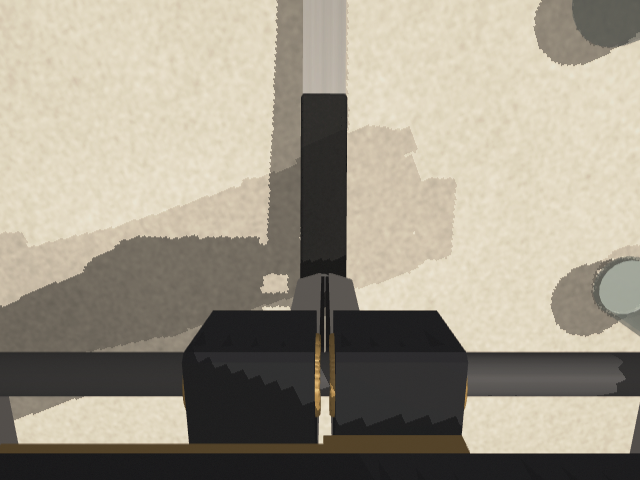

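The bar lies over the block with its toe under the lip. It is square, and the closed gripper stands above the handle. Next I'll touch the handle, then press down along the rolling arc in short segments while watching the force.

```bash
cat >> h.py <<'E'
S0=.102; PH0=np.radians(13.0); XH=-.155
def handle(phi):
    e=np.array([np.cos(phi),-np.sin(phi)]); n=np.array([np.sin(phi),np.cos(phi)])
    s=S0-.008*(PH0-phi); q=np.array([RX,.042])+.008*n+(XH-s)*e+.011*n
    return q
def hw(phi,dz=0):
    q=handle(phi); u=np.array([np.cos(DY),np.sin(DY)]); return np.r_[D+u*q[0],q[1]+.019+dz]
E
python3 - <<'E'
from h import *
print(handle(PH0),handle(0),handle(np.radians(-3)))
robot.move_linear(hw(PH0,.012),velocity=.1)
f0=robot.get_state()['force']
hit=robot.move_linear(hw(PH0,-.012),velocity=.03,threshold=3)
s=robot.get_state(); print(hit,'contact dz',s['ee_pos'][2]-hw(PH0)[2],s['force']-f0,s['time'])
E
```

```text
[-0.30283904  0.11832545] [-0.31188486  0.061     ] [-0.31211121  0.04764054]
True contact dz -0.003528835075471193 [-0.85792424 -1.1499474   6.18774567] 16.9083
```

```bash
python3 - <<'E'
from h import *
for a in (10,7.5,5,2.5,0):
    robot.move_linear(hw(np.radians(a)),velocity=.04)
    s=robot.get_state(); print(a,s['force'].round(1),(s['ee_pos']-hw(np.radians(a))).round(4),s['time'])
for n in('side',): cv2.imwrite(f'pics/{n}9.png',robot.grab_frame(n)[:,:,::-1])
im=cv2.imread('pics/side9.png');cv2.imwrite('pics/side9z.png',cv2.resize(im[180:340,200:420],(800,582),interpolation=cv2.INTER_CUBIC))
E
```

```text
10 [0.6 1.  7.2] [0.0004 0.0003 0.0003] 17.325
7.5 [0.5 1.6 6. ] [0.0004 0.0004 0.0002] 17.7583
5 [0.6 2.8 6.9] [0.0006 0.0005 0.0003] 18.1917
2.5 [1.1 4.7 8. ] [0.0007 0.0007 0.0003] 18.625
0 [2.3 5.1 8.9] [0.001  0.0008 0.0005] 19.05
```

View pics/side9z.png

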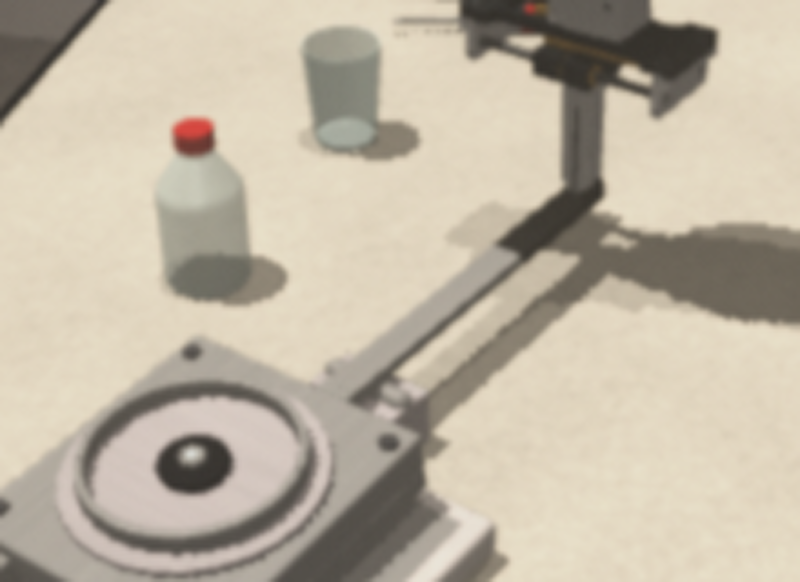

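The base front is visibly rising and forces are low. The tips pull slightly outward, so the last part goes straight down with a slight bias inward.

```bash
python3 - <<'E'
from h import *
u=np.r_[np.cos(DY),np.sin(DY),0]
p0=hw(0)
for k,z in enumerate((-.007,-.014,-.020)):
    robot.move_linear(p0+u*.001*(k+1)*.7+[0,0,z],velocity=.04)
    s=robot.get_state(); print(z,s['force'].round(1),s['time'],s['ee_pos'][2]-.019)
cv2.imwrite('pics/side10.png',robot.grab_frame('side')[:,:,::-1])
im=cv2.imread('pics/side10.png');cv2.imwrite('pics/side10z.png',cv2.resize(im[180:340,200:420],(800,582),interpolation=cv2.INTER_CUBIC))
c=cam('side')
ud=u[:2];v=np.array([-ud[1],ud[0]])
def pt(x,y,z,t):
    # rotate about (0.205, z=.03)
    dx,dz=x-.205,z-.03; X=.205+dx*np.cos(t)+dz*np.sin(t)
    return np.r_[D+ud*X+v*y, .03+dz*np.cos(t)-dx*np.sin(t)]
for t in(0,.073,.09,.1):
    q=(w2px('side',[pt(0,-.09,.072,t),pt(0,.09,.072,t)],c)-[200,180])*[800/220,582/160]; print(t,q.round(0).tolist())
E
```

```text
-0.007 [1.5 2.9 9.6] 19.425 0.05446627709520885
-0.014 [ 0.1  2.6 12.3] 19.75 0.04761893146171893
-0.02 [-0.5  0.5 14.4] 20.05 0.04174978224655877
0 [[207.0, 338.0], [431.0, 440.0]]
0.073 [[201.0, 322.0], [427.0, 424.0]]
0.09 [[199.0, 318.0], [425.0, 420.0]]
0.1 [[198.0, 316.0], [425.0, 418.0]]
```

View pics/side10z.png

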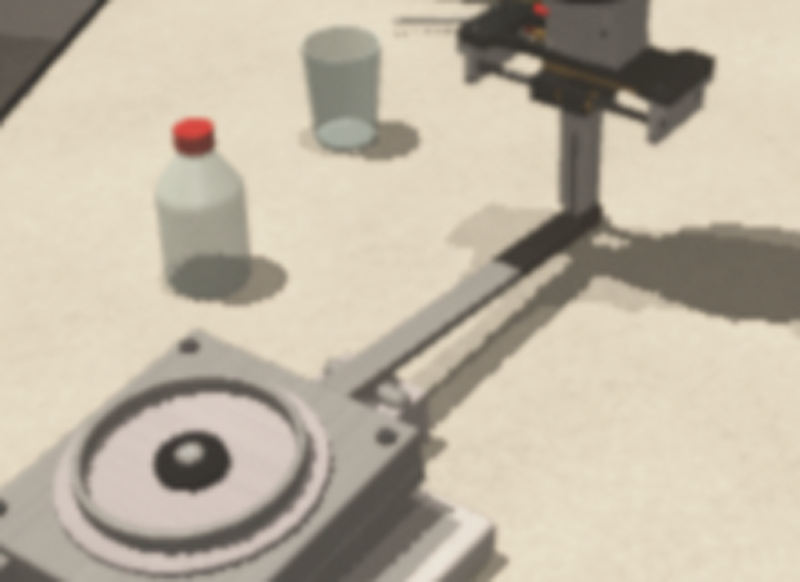

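The far front corner rose from about (204,347) to (198,329) in the zoom, roughly 0.08 rad. I'll add some margin, retract, and measure properly.

```bash
cat > meas.py <<'E'
from h import *
def meas(ref,new):
    c=cam('side');ud=np.array([np.cos(DY),np.sin(DY)]);v=np.array([-ud[1],ud[0]])
    def pt(x,y,z,t):
        dx,dz=x-.205,z-.03; return np.r_[D+ud*(.205+dx*np.cos(t)+dz*np.sin(t))+v*y,.03+dz*np.cos(t)-dx*np.sin(t)]
    a=cv2.imread(ref,0);b=cv2.imread(new,0)
    for nm,X in(('screwR',(.018,-.072,.072)),('screwL',(.018,.072,.072)),('seat',(.1,0,.08))):
        q0=w2px('side',[pt(*X,0)],c)[0].astype(np.float32)
        r=12 if nm!='seat' else 20; 
        if nm!='seat':
            w=a[int(q0[1])-9:int(q0[1])+10,int(q0[0])-9:int(q0[0])+10]; iy,ix=np.unravel_index(cv2.GaussianBlur(w,(3,3),0).argmin(),w.shape); q0=np.float32([int(q0[0])-9+ix,int(q0[1])-9+iy])
        qn,st,e=cv2.calcOpticalFlowPyrLK(a,b,q0.reshape(1,1,2),None,winSize=(15,15),maxLevel=2)
        d=qn[0,0]-q0; ts=np.linspace(0,.15,151); P=w2px('side',[pt(*X,t) for t in ts],c); P=P-P[0]
        k=np.hypot(*(P-d).T).argmin(); print(nm,q0,d.round(2),'tilt',ts[k],'lift mm',205*np.sin(ts[k]).round(4),'res',np.hypot(*(P[k]-d)).round(2))
E
python3 - <<'E'
from meas import *
u=np.r_[np.cos(DY),np.sin(DY),0]
meas('pics/side8.png','pics/side10.png')
robot.move_linear(hw(0)+u*.003+[0,0,-.0275],velocity=.04)
s=robot.get_state(); print(s['force'].round(1),s['ee_pos'][2]-.019,s['time'])
robot.pause(.3)
robot.move_linear(s['ee_pos']+[0,0,.13],velocity=.1)
s=robot.get_state(); print(s['force'].round(1),s['time'])
for n in('side','top'): cv2.imwrite(f'pics/{n}11.png',robot.grab_frame(n)[:,:,::-1])
meas('pics/side8.png','pics/side11.png')
im=cv2.imread('pics/side11.png');cv2.imwrite('pics/side11z.png',cv2.resize(im[180:340,200:420],(800,582),interpolation=cv2.INTER_CUBIC))
im=cv2.imread('pics/top11.png');cv2.imwrite('pics/top11z.png',cv2.resize(im[170:320,180:380],(800,600),interpolation=cv2.INTER_CUBIC))
E
```

```text
screwR [254. 280.] [-2.06 -4.05] tilt 0.078 lift mm 15.9695 res 0.39
screwL [313. 310.] [-0.65 -3.96] tilt 0.069 lift mm 14.124500000000001 res 0.53
seat [256.02707 307.4953 ] [-1.99 -2.09] tilt 0.089 lift mm 18.224500000000003 res 0.02
[-0.2  0.5 16.4] 0.03431699232495852 20.4417
[-0.4  0.5 -0.4] 22.2
screwR [254. 280.] [-2.46 -4.78] tilt 0.093 lift mm 19.0445 res 0.44
screwL [313. 310.] [-0.7  -4.52] tilt 0.079 lift mm 16.1745 res 0.68
seat [256.02707 307.4953 ] [-2.3  -2.41] tilt 0.10300000000000001 lift mm 21.074 res 0.02
```

View pics/side11z.png

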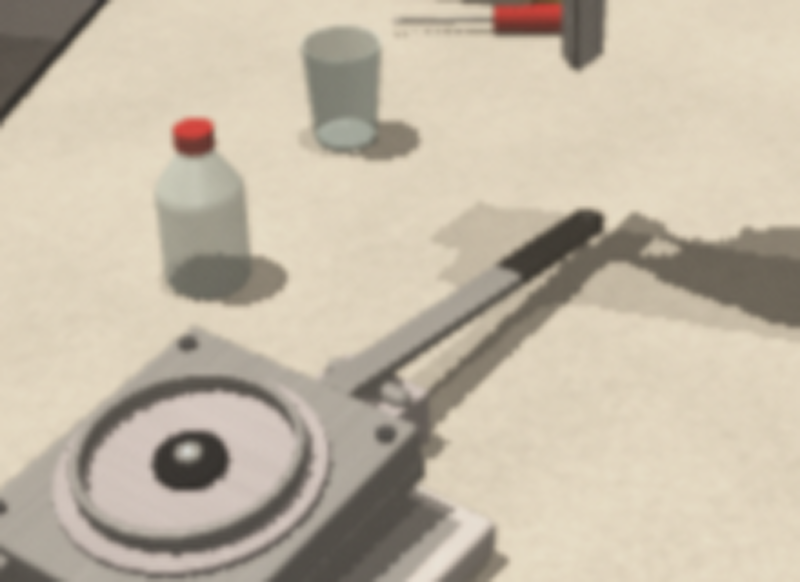

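View pics/top11z.png

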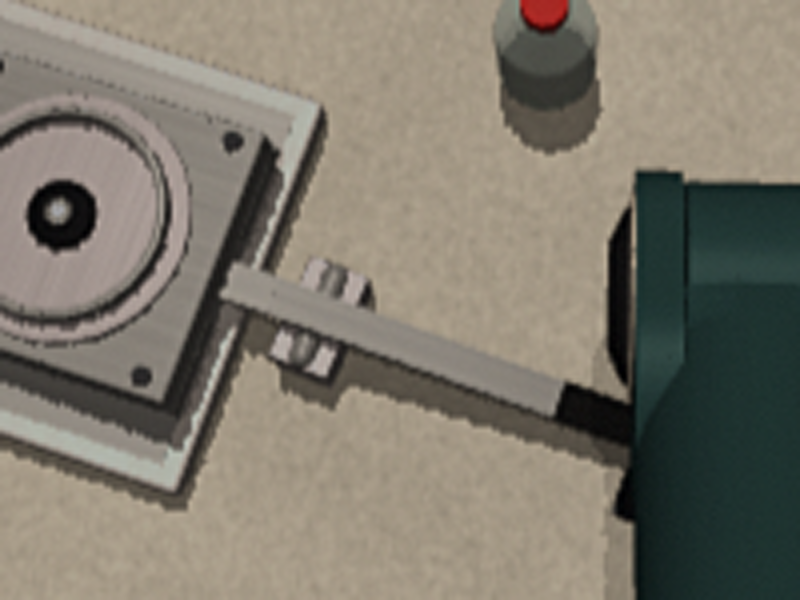

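The gripper is clear, and the bar stays down over the block with its toe at the lip. I'll cross-check the tilt with the top camera and measure how deep the toe still sits.

```bash
python3 - <<'E'
from h import *
ud=np.array([np.cos(DY),np.sin(DY)]);v=np.array([-ud[1],ud[0]])
def pt(x,y,z,t):
    dx,dz=x-.205,z-.03; return np.r_[D+ud*(.205+dx*np.cos(t)+dz*np.sin(t))+v*y,.03+dz*np.cos(t)-dx*np.sin(t)]
from scipy.optimize import least_squares
for n in('top','side'):
    c=cam(n);a=cv2.imread(f'pics/{n}8.png',0);b=cv2.imread(f'pics/{n}11.png',0)
    m=np.zeros_like(a); poly=w2px(n,[pt(.005,-.085,.072,0),pt(.005,.085,.072,0),pt(.15,.085,.072,0),pt(.15,-.085,.072,0)],c)
    cv2.fillPoly(m,[poly.astype(np.int32)],255)
    k=cv2.goodFeaturesToTrack(a,60,.02,4,mask=m)
    q,st,e=cv2.calcOpticalFlowPyrLK(a,b,k,None,winSize=(13,13),maxLevel=2); ok=st[:,0]==1
    k=k[ok,0];q=q[ok,0]
    L=np.array([np.r_[ud@(w[:2]-D),v@(w[:2]-D)] for w in (px2w(n,x,.074,c) for x in k)])
    f=lambda t:(w2px(n,[pt(x,y,.074,t[0]) for x,y in L],c)-w2px(n,[pt(x,y,.074,0) for x,y in L],c)-(q-k)).ravel()
    r=least_squares(f,[.08],loss='soft_l1',f_scale=.3); print(n,len(k),'tilt',r.x,'lift',205*np.sin(r.x),'med res',np.median(abs(r.fun)))
# handle boundary
R=Rbar(BY,0); P=px2w('top',(330+518/5,240+249/5),.010); xb=(R.T@(P-BAR))[0]; print('boundary bar x',xb)
for uv,z in(((180+549/4,170+384/4),.094),((180+560/4,170+400/4),.055)):
    w=px2w('top',uv,z); x=ud@(w[:2]-D); print('dock x,y',x,v@(w[:2]-D),'toe d', x+(.18-xb)*(.975 if z>.08 else .995))
E
```

```text
top 60 tilt [0.11180035] lift [22.87135648] med res 0.2775187307629494
side 39 tilt [0.09921588] lift [20.30590307] med res 0.5987445075957112
boundary bar x -0.05979584610334328
dock x,y -0.20963853154810563 0.001741293583807697 toe d 0.02416241840265404
dock x,y -0.21679077780268727 0.002929766702172299 toe d 0.021806089070139284
```

```bash
python3 - <<'E'
from h import *
a=cv2.imread('pics/side0.png',0);b=robot.grab_frame('side');cv2.imwrite('pics/side12.png',b[:,:,::-1]);b=cv2.imread('pics/side12.png',0)
for n,(x0,x1,y0,y1) in dict(bottle=(243,269,210,262),beaker=(282,306,187,221),sd=(308,350,180,190)).items():
    print(n,np.abs(a[y0:y1,x0:x1].astype(int)-b[y0:y1,x0:x1]).mean().round(1))
print(cv2.absdiff(b,cv2.imread('pics/side11.png',0))[200:].max())
robot.sign_off()
E
```

```text
bottle 6.6
beaker 6.3
sd 5.0
17
the job is handed in; nothing more can be done
```

I levered the front of the drive base up with the bar by about 20 mm, against the 15 mm asked, and handed the job in after about 22 s of robot time. The bar is still over the block with its toe under the base, and the gripper is clear of everything.

**How it went:** I picked the bar up at mid-length, laid it over the ridge, slid its toe into the slot and let go. Then I pressed the handle down about 80 mm with the closed fingertips, at no more than about 16 N. The bar pivoted in the grip when it first touched the ridge, so I tilted it steeper and set its pitch against the ridge before sliding it in.

**Last checks, with the gripper off:**
- **Lift:** tracking the whole base top gave 20.3 mm from the side camera and 22.9 mm from the top camera. Tracking three single points on the side camera gave 16.2, 19.0 and 21.1 mm. They disagree by several millimetres, but all are above 15 mm.
- **Toe depth:** the toe is about 22 mm inside the slot.
- **Bottle, beaker and screwdriver:** all three look in place by eye. My last image comparison for them was weak: small grey-level differences of 5 to 7, which I took to be lighting but did not trace.

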